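Square an instrument case to the engraver's fence and start the engraving

ROBOT

A 6-joint arm with a two-finger parallel gripper is mounted at the origin on the work surface. World frame = base frame: x ahead of the robot, y to its left, z up, the work surface at z = 0. Lengths are in m, angles in rad, forces in N, time in s.
With the tool pointing down it reaches from about 0.35 to 0.775 m from the base axis. Payload 7.3 kg.
Tool frame: the origin (TCP) lies on the centre line of the jaws, within the pads' length; the fingertips stand 17 mm ahead of it and the grasp point (between the pads) lies 2 mm behind it (robot.tcp_to_tips is the distance from the TCP to the fingertips, in m); z points along the fingers, y is the line along which they close (so a half turn about z gives the same grasp; the last joint's range is limited). The gripper opens to 92 mm and grips with 3 to 60 N. Pads are 19 mm wide; open, the fingers measure 130 mm over their backs; the gripper's body (75 mm by 190 mm) begins 47 mm behind the grasp point.
Start: joints at [1.114, 0.342, 1.524, -0, 1.275, -0.146], TCP at [0.161, 0.5, 0.244] pointing down, gripper open.
Joint ranges: [-2.53, 2.53], [-0.77, 2.02], [0.04, 2.7], [-1, 4.14], [0.28, 2.66], [-3.11, 3.11]. Speed limits (rad/s): [2.57, 2.57, 3.14, 3.14, 3.14, 3.14].

INTERFACE

Orientations are given as [roll, pitch, yaw] about the fixed x, y, z axes, in that order (R = Rz(yaw) Ry(pitch) Rx(roll)).
In Python, from cell import robot gives the robot as it stands. The module is installed in compiled form; this text tells all that it offers.
- The arm moves only by the tool carry_out, never from a script. Its argument "commands" is a list of rows, each a list of 3 entries, a list of its own where there are three numbers: the shift along the tool's x, y, z in m, then the turn about the tool's z in rad, then the opening, from 0 (shut) to 1 (fully open). In form: [[[dx, dy, dz], yaw, claw], ...]. A call has 1 to 20 rows; each row shifts and turns the commanded pose from where the row before left it, along the tool's axes as they then stand; what a row does not reach is not made up. A row lasts 1/8 s, in which the tool goes at most 62.5 mm and 10.7 degrees, less where a joint would pass 70% of its speed; a pose out of reach is approached as far as the arm can. A call is refused whole if a number of a shift passes 0.0625 or a number of a turn 0.188, either way. A call with a gripper value outside its range is refused whole. The fingers move at their own pace and stop on an object; "newtons" is the grip in N (left out, the last holds). Time passes only in rows, so rows that do not move let the fingers close. It gives the time, the measured TCP pose, the force, the opening and the grip force at its end, in the units of the state.
- robot.observe(): the state, without advancing time (a new reading comes with each control period).
- robot.read_camera(name): name is "side" or "top"; returns a dict with "pixels" (420x560x3 uint8, red, green, blue), "fx", "fy", "cx", "cy" (pixels), "k1" (the pictures are not rectified: a ray, as slopes to the right and down, at radius r is drawn at 1 + k1 r^2 times it, then the intrinsics apply), "view" (4x4, takes a point from world to camera coordinates). Camera axes: x right, y up, looking along -z (the intrinsics and any distortion apply to the point x, -y, -z); pixel columns grow to the right and rows downward; lengths in m; the calibration is good to about 2 mm. A picture is of the moment at which its call begins. There is no depth.
- robot.hand_in(): hands the job in; it is judged then, once.
Trained networks look in a picture, given as the dict that the camera call returned (one of the last four; its "shot" number tells which), for a name from the list of things; names that differ only in an ending like _2 or _b are one class to them, and where a whole thing is asked for, a point or a joint stands for the part that bears it (a point fixed in the world has none). Each returns a list of dicts, best first, with "p" (0 to 1); they miss things now and then, are a little off and sometimes report something else, mostly with a low value. They report only what shows in the picture. A call takes as long as a camera call.
- robot.find_in(picture, name): "at" ([column, row] in pixels, amid what is visible of it).
- robot.tip_of(picture, name): "at" ([column, row] in pixels: a listed point, or the origin of a listed thing).
The state is a dict: "time": time; "qpos": joint angles; "qvel": joint speeds; "joint_efforts": joint torques, N m; "tool_pos": TCP position; "tool_rot": TCP orientation; "contact_force": force on the tool from outside, world axes, zero at the start; "torque": the same for the moment, N m; "opening": finger opening in m; "grip_force": force on a finger pad.
Only numpy, scipy, OpenCV 4.12 (cv2) and the standard library are available. Lean on these libraries where they do the work, as an engineer would, in place of code of your own. Each camera call takes 0.05 s, during which the arm holds its last target. There are 200 camera calls.

TASK

The aluminium instrument case lies askew on the bed of the desktop engraver. Slide it over the bed, without lifting it, until its long side lies flush along the fence rail and its end touches the end stop, feeling your way home so that neither the fence nor the stop is shoved out of its setting; then turn the key on the control unit fully clockwise to START and let go, so that it springs back to RUN. Leave the case in place and do not disturb the brass gauge block on the bed or the green parts case.

Things in the scene. Friction and masses are not known exactly. Their poses are not given: they have to be found in the camera images.
- engraver: Fixed desktop engraver, 400 x 520 mm (x, y). Origin at table level under the bed's middle. Dark flat bed: top 20 mm above the table, x +-180, y +-230 mm. Frame: rails along y at x +-190 mm (20 wide, top 50 mm), members along x at y +-250 mm (top 38 mm). Gantry parked over y 183 to 253 mm, its beam's top at 114 mm; laser head at x 130 mm reaches y 160 mm, top 145 mm (heights above the table).
- fence: Straight adjustable steel fence rail on the bed, 300 mm long, 22 mm thick, 18 mm high. Its working face looks along its -x (to the robot). Origin on that face at bed level; the rail runs from its y = -170 to +130 mm, parallel to the engraver's y. Held in its setting only by the friction of thumbscrews: it slips back along +x if pushed with over 15 N. Thumbscrews reach 31 mm above the bed.
- stop: Steel end stop on the fence, 22 mm along y, 18 mm high; stands out 36 mm from the fence's working face. Its working face looks along its -y. Origin in the inner corner where the two working faces meet, at bed level; axes as the fence's. It slips along the fence (+y) if pushed with over 15 N. Its black thumbscrew, over the fence, reaches 38 mm above the bed.
- case_centre (a point): Centre (half-way up) of the loose aluminium instrument case with black end caps: 44 mm along its x, 200 mm along y, 24 mm high, 0.24 to 0.5 kg, flat on the bed, up to 20 degrees askew. Its +x long side faces the fence; its +y end goes to the end stop. Sliding it takes about 1 to 6 N.
- case_left (a point): On the case: the middle of the height of the vertical edge between its +x long side and its +y end.
- case_right (a point): On the case: the middle of the height of the vertical edge between its +x long side and its -y end.
- control: Grey control unit, fixed on the table beside the engraver (to the left or to the right of it), 190 mm along its x, 105 mm along y, top 65 mm above the table. Origin at table level under its middle, axes parallel to the engraver's. The key lock is at x = -45 mm on its top; an emergency stop button of 40 mm diameter, top 94 mm above the table, is at x = +55 mm.
- key_grip (a point): Where to grip the key: on the lock's upright axis, 101 mm above the table, in the key's plastic bow: 34 mm along its x, 10 mm thick along its y, from 91 to 115 mm above the table; below it a neck (24 x 10 mm) down to 83 mm. The frame turns with the key, its x along the bow; at rest it is parallel to the engraver's frame.
- key (a joint): Turn of the key in rad: 0 at rest (RUN), growing clockwise seen from above to a hard stop at 0.87 (START). A spring of 0.04 Nm at RUN to 0.12 Nm at START always drives it back to RUN.
- gauge: Bystander: stepped brass focus gauge block, 30 x 30 mm, 46 mm tall, standing loose on the bed near the gantry's foot. Origin under its middle.
- parts_case: Bystander: flat green parts case, 150 x 100 x 32 mm, on the table on the side of the engraver where the control unit is not. Origin under its middle.

How it is judged:
By the outcome, as a careful person would: the job done as asked, in the order asked, and still so for the second after the job is handed in, with the robot touching nothing.
It also fails if it takes over 72 s, if anything falls off the work surface, if the arm or the gripper's body presses on something with over 40 N, if the wrist force passes 120 N, or if a joint passes its speed limit or range.

## Working session

There is one attempt and no reset: what is moved stays moved. The work goes in short steps, Python scripts to look and compute and a tool call to move; the robot and the scene stay as the last step left them, time stands still between calls to the robot, and variables do not carry over. Pictures are saved under pics/ and viewed, at most 10 in all, crops included, and the job is handed in when it is done.

Besides the shell and the picture viewer there is one more tool, called after "Request:" as name([rows], argument=value, ...), one row to a line, values as JSON. carry_out: Moves the arm, as the interface text tells. Its arguments: {"type":"object","properties":{"commands":{"type":"array"},"newtons":{"type":"number"}},"required":["commands"]}

```bash
mkdir -p pics
cat > h.py <<'E'
import numpy as np, cv2
from cell import robot
def ray(p,uv):
    K=np.array([[p['fx'],0,p['cx']],[0,p['fy'],p['cy']],[0,0,1.]])
    s=cv2.undistortPoints(np.array([[uv]],float),K,np.array([p['k1'],0,0,0.]))[0,0]
    V=np.array(p['view']); R=V[:3,:3]; o=-R.T@V[:3,3]
    return o,R.T@np.array([s[0],-s[1],-1.])
def atz(p,uv,z):
    o,d=ray(p,uv); return o+d*(z-o[2])/d[2]
def tri(a,ua,b,ub):
    o1,d1=ray(a,ua);o2,d2=ray(b,ub)
    A=np.stack([d1,-d2],1);t=np.linalg.lstsq(A,o2-o1,rcond=None)[0]
    P,Q=o1+t[0]*d1,o2+t[1]*d2
    return (P+Q)/2,np.linalg.norm(P-Q)
def proj(p,X):
    V=np.array(p['view']);c=V[:3,:3]@np.array(X)+V[:3,3]
    x,y=c[0]/-c[2],-c[1]/-c[2];f=1+p['k1']*(x*x+y*y)
    return np.array([p['cx']+p['fx']*x*f,p['cy']+p['fy']*y*f])
def save(p,n): cv2.imwrite('pics/'+n+'.png',cv2.cvtColor(p['pixels'],cv2.COLOR_RGB2BGR))
Z=dict(engraver=0,fence=.02,stop=.02,case_centre=.032,case_left=.032,case_right=.032,control=0,key_grip=.101,gauge=.02,parts_case=0)
E
cat > a.py <<'E'
from h import *
np.set_printoptions(precision=4,suppress=True)
t=robot.read_camera('top');s=robot.read_camera('side');save(t,'top0');save(s,'side0')
for n,z in Z.items():
    a=robot.tip_of(t,n);b=robot.tip_of(s,n)
    print(n)
    for w,p,r in(('t',t,a),('s',s,b)):
        for d in r[:2]: print('  ',w,round(d['p'],2),np.round(d['at'],1),atz(p,d['at'],z))
    if a and b: print('   tri',tri(t,a[0]['at'],s,b[0]['at']))
print(robot.observe()); print(robot.tcp_to_tips)
E
python3 a.py
```

```text
engraver
   t 0.76 [286.  194.5] [0.5869 0.0023 0.    ]
   s 0.96 [281.9 232.8] [0.588  0.0016 0.    ]
   tri (array([0.5869, 0.0025, 0.0015]), np.float64(0.0005078491852669329))
fence
   t 0.59 [289.4 162.9] [ 0.6659 -0.0043  0.02  ]
   s 0.97 [252.2 206.1] [0.677  0.0011 0.02  ]
   tri (array([ 0.6699, -0.0004,  0.0228]), np.float64(0.011821350410074195))
stop
   t 0.7 [243.1 164.2] [0.6596 0.1135 0.02  ]
   t 0.58 [340.3 202. ] [ 0.5688 -0.1355  0.02  ]
   s 0.84 [217.2 236. ] [0.6675 0.1107 0.02  ]
   tri (array([0.6593, 0.1141, 0.029 ]), np.float64(0.0036419054215604597))
case_centre
   t 0.91 [304.8 209.9] [ 0.5456 -0.0452  0.032 ]
   s 0.72 [314.9 223.2] [ 0.5365 -0.0429  0.032 ]
   tri (array([ 0.5436, -0.0473,  0.0241]), np.float64(0.00641560427373733))
case_left
   t 0.65 [264.2 210. ] [0.5429 0.0563 0.032 ]
   s 0.78 [280.4 251.3] [0.5388 0.0598 0.032 ]
   tri (array([0.543 , 0.0561, 0.0253]), np.float64(0.0011778398884664247))
case_right
   t 0.64 [344.  201.1] [ 0.5701 -0.1433  0.032 ]
   s 0.68 [333. 191.] [ 0.5687 -0.1473  0.032 ]
   tri (array([ 0.5684, -0.1437,  0.03
[... 595 characters left out ...]
.007154187935123256))
parts_case
   t 0.96 [411.2 214.8] [ 0.5421 -0.323   0.    ]
   s 0.78 [382.3 170.3] [ 0.5429 -0.3242  0.    ]
   tri (array([ 0.542 , -0.3225,  0.0015]), np.float64(0.00017672930620570284))
{'time': 1.1, 'qpos': array([ 1.114 ,  0.342 ,  1.5241, -0.    ,  1.2754, -0.146 ]), 'qvel': array([-0.0008,  0.0006,  0.0013,  0.0007, -0.003 , -0.0006]), 'joint_efforts': array([  0.0002, -43.1153, -24.4478,   0.0719,   0.0482,  -0.    ]), 'tool_pos': array([0.1605, 0.4999, 0.2438]), 'tool_rot': array([3.1415, 0.    , 2.8308]), 'contact_force': array([-0.4556, -0.1567, -0.2315]), 'torque': array([-0.0311, -0.024 , -0.0072]), 'grip_force': 0.0, 'opening': 0.09171861920296388}
0.017
```

View pictures.

View pics/top0.png

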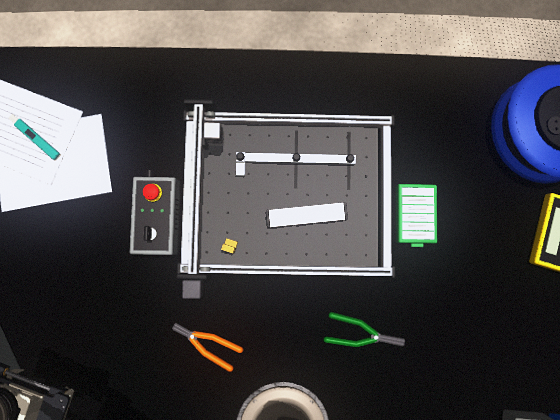

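View pics/side0.png

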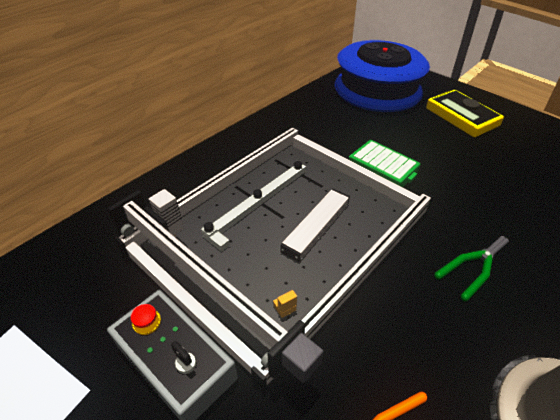

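Top view: case at about (306,215), its left end nearer the robot; the fence runs along row 157 with the stop at (240,169). The gauge is at (229,246), the control unit with its key at (150,233), and the green case at (417,214). The side view agrees. Next I get the exact yaw and edges from line fits.

```bash
cat > b.py <<'E'
from h import *
import sys
np.set_printoptions(precision=4,suppress=True)
cam=sys.argv[1]; box=[int(v) for v in sys.argv[2:6]]
p=robot.read_camera(cam)
g=cv2.cvtColor(p['pixels'],cv2.COLOR_RGB2GRAY)
L=cv2.createLineSegmentDetector().detect(g)[0][:,0]
for l in L:
    n=np.hypot(l[2]-l[0],l[3]-l[1]); m=(l[:2]+l[2:])/2
    if n<14 or not(box[0]<m[0]<box[2] and box[1]<m[1]<box[3]): continue
    a=[atz(p,l[i:i+2],z)[:2] for z in (.038,.044) for i in(0,2)]
    d=a[3]-a[2]; print(np.round(l,1),*a,'ang',round(np.degrees(np.arctan2(d[1],d[0]))%180,2))
c=p['pixels'][box[1]:box[3],box[0]:box[2]]
cv2.imwrite('pics/%s.png'%sys.argv[6],cv2.resize(c[...,::-1],None,fx=3.3,fy=3.3,interpolation=cv2.INTER_CUBIC))
E
python3 b.py top 175 95 400 275 top1
```

```text
[198.1 272.3 393.1 275.7] [0.3848 0.2145] [ 0.3866 -0.2672] [0.3851 0.2135] [ 0.3869 -0.2658] ang 90.22
[391.8 115.5 204.4 111.2] [ 0.7926 -0.2633] [0.7905 0.2149] [ 0.7908 -0.2619] [0.7888 0.2139] ang 90.24
[185.7 120.6 180.8 248.1] [0.7649 0.2611] [0.4432 0.2595] [0.7632 0.2599] [0.4432 0.2583] ang 0.28
[270.6 226.4 343.1 219. ] [0.5022 0.0392] [ 0.5246 -0.1407] [0.5019 0.0391] [ 0.5242 -0.1399] ang 97.1
[390.7 251.9 390.3 129.4] [ 0.4454 -0.2608] [ 0.7562 -0.2593] [ 0.4454 -0.2593] [ 0.7546 -0.2579] ang 0.26
[344.5 218.2 342.7 200.7] [ 0.5266 -0.1442] [ 0.5705 -0.1393] [ 0.5262 -0.1433] [ 0.5699 -0.1385] ang 6.35
[267.8 209.3 269.5 225.6] [0.5445 0.0472] [0.504 0.042] [0.544  0.0471] [0.5037 0.0419] ang 7.33
[198.8 106.9 192.8 271.9] [0.8015 0.2294] [0.3856 0.2278] [0.7997 0.2284] [0.3859 0.2268] ang 0.22
[388.2 120.7 215.6 116.9] [ 0.7787 -0.2538] [0.7763 0.1857] [ 0.777  -0.2524] [0.7747 0.1848] ang 90.31
[201.9 266.9 389.4 270.1] [0.3984 0.2058] [ 0.4003 -0.2576] [0.3986 0.2049] [ 0.4005 -0.2562] ang 90.24
[200.7 134.4 202.4 103.1] [0.7299 0.2217] [0.8116 0.2207] [0.7285 0.2207
[... 2766 characters left out ...]
[0.6694 0.2111] [0.5559 0.2108] [0.6683 0.2101] [0.5553 0.2098] ang 0.16
[349.9 166.9 349.8 188.1] [ 0.6564 -0.1565] [ 0.6025 -0.1567] [ 0.6554 -0.1556] [ 0.6017 -0.1558] ang 0.22
[350.1 131.9 349.9 151.9] [ 0.7465 -0.1561] [ 0.6948 -0.1561] [ 0.7449 -0.1552] [ 0.6935 -0.1552] ang 0.03
[293.4 186.9 293.9 165.6] [ 0.6021 -0.0153] [ 0.6559 -0.0153] [ 0.6013 -0.0151] [ 0.6549 -0.0151] ang 180.0
[297.1 165.6 296.7 186.9] [ 0.6561 -0.0234] [ 0.6023 -0.0235] [ 0.655  -0.0232] [ 0.6015 -0.0233] ang 0.08
[179.2 201.9 179.  181.9] [0.5577 0.2684] [0.6079 0.2709] [0.5571 0.2671] [0.607  0.2696] ang 2.9
[176.9 251.9 177.8 230.6] [0.4336 0.269 ] [0.4861 0.2689] [0.4337 0.2677] [0.4859 0.2676] ang 179.88
```

View pics/top1.png

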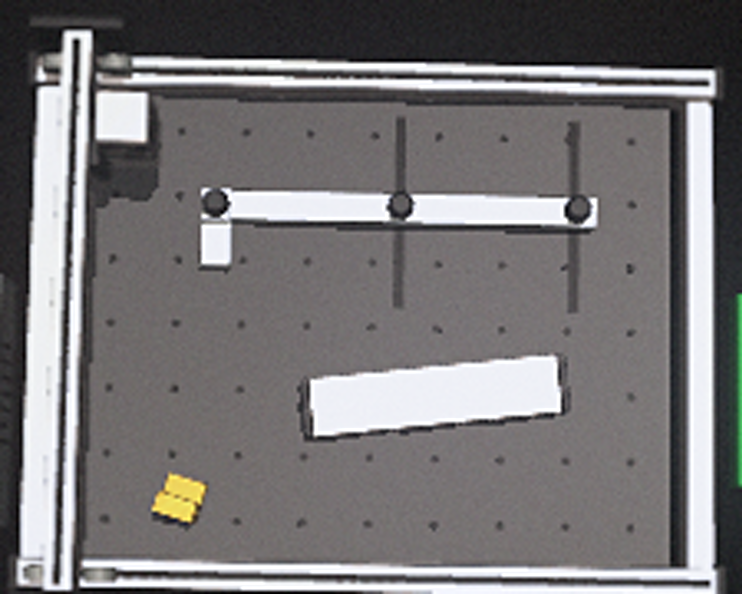

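The line fits give engraver yaw ≈ +0.2°, fence face x ≈ 0.6655, stop face y ≈ 0.107. The case centre is about (0.535, -0.047), turned by +7°. Plan: open the fingers along y and use them as a two-point pusher towards +x, then push the -y end.

Request:
carry_out([
  [[0,0,0],-0.1575,1],
  [[0,0,0],-0.1575,1],
  [[-0.0203,-0.0341,0],0,1],
  [[-0.0203,-0.0341,0],0,1],
  [[-0.0203,-0.0341,0],0,1],
  [[-0.0203,-0.0341,0],0,1],
  [[-0.0203,-0.0341,0],0,1],
  [[-0.0203,-0.0341,0],0,1],
  [[-0.0203,-0.0341,0],0,1],
  [[-0.0203,-0.0341,0],0,1],
  [[-0.0203,-0.0341,0],0,1],
  [[-0.0203,-0.0341,0],0,1],
  [[-0.0203,-0.0341,0],0,1],
  [[-0.0203,-0.0341,0],0,1],
  [[-0.0203,-0.0341,0],0,1],
  [[-0.0203,-0.0341,0],0,1],
  [[-0.0203,-0.0341,0],0,1],
  [[-0.0203,-0.0341,0],0,1],
])

```text
time: 3.4
tool_pos: [0.4882, -0.0456, 0.2438]
tool_rot: [3.141, 0.0, -3.138]
contact_force: [-0.2, 0.7, 0.1]
opening: 0.0916
grip_force: 0.0
```

Request:
carry_out([
  [[0.005,0,0.036],0,1],
  [[0,0,0.036],0,1],
  [[0,0,0.036],0,1],
  [[0,0,0.036],0,1],
  [[0,0,0.03],0,1],
  [[0,0,0.017],0,1],
  [[0,0,0.009],0,1],
  [[0,0,0],0,1],
])

```text
time: 4.4
tool_pos: [0.4826, -0.0443, 0.0435]
tool_rot: [3.141, -0.001, -3.137]
contact_force: [-0.3, 1.3, 0.1]
opening: 0.0917
grip_force: 0.0
```

Run:
```python
from h import *
for c in('top','side'): p=robot.read_camera(c);save(p,c+'2')
a=cv2.imread('pics/side2.png')[110:330,170:440];b=cv2.imread('pics/top2.png')[95:315,170:440]
cv2.imwrite('pics/c2.png',cv2.resize(np.hstack([a,b]),None,fx=1.48,fy=1.48))
print(robot.observe()['tool_pos'],robot.observe()['contact_force'])
```

```text
[ 0.48314116 -0.04447264  0.04432581] [ 0.8336008  -0.47815624  0.9708489 ]
```

View pics/c2.png

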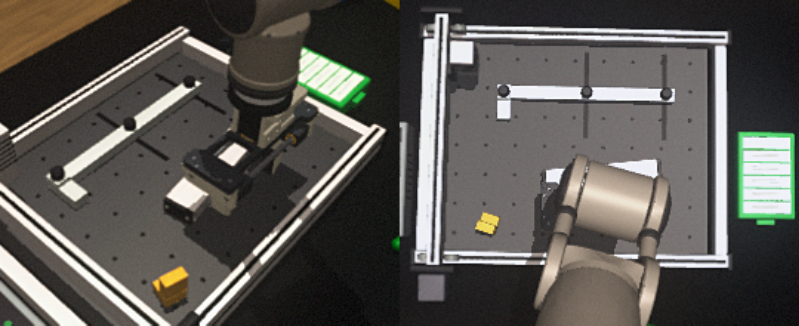

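Side view: the fingers straddle the bed behind the case, and nothing touches. Now I push.

Request:
carry_out([
  [[-0.006,0,0],0,1],
  [[-0.006,0,0],0,1],
  [[-0.006,0,0],0,1],
  [[-0.006,0,0],0,1],
  [[-0.006,0,0],0,1],
  [[-0.006,0,0],0,1],
  [[-0.006,0,0],0,1],
  [[-0.006,0,0],0,1],
  [[-0.006,0,0],0,1],
  [[-0.006,0,0],0,1],
  [[-0.006,0,0],0,1],
  [[-0.006,0,0],0,1],
  [[-0.006,0,0],0,1],
  [[-0.006,0,0],0,1],
  [[-0.006,0,0],0,1],
  [[-0.006,0,0],0,1],
  [[0,0,0],0,1],
])

```text
time: 6.62
tool_pos: [0.5794, -0.0442, 0.0436]
tool_rot: [-3.141, 0.001, -3.138]
contact_force: [-1.5, -0.3, 0.5]
opening: 0.092
grip_force: 0.5
```

Run:
```python
from h import *
for c in('top','side'): p=robot.read_camera(c);save(p,c+'3')
a=cv2.imread('pics/side3.png')[110:330,170:440];b=cv2.imread('pics/top3.png')[95:315,170:440]
cv2.imwrite('pics/c3.png',cv2.resize(np.hstack([a,b]),None,fx=1.48,fy=1.48))
```

```text
(no output)
```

View pics/c3.png

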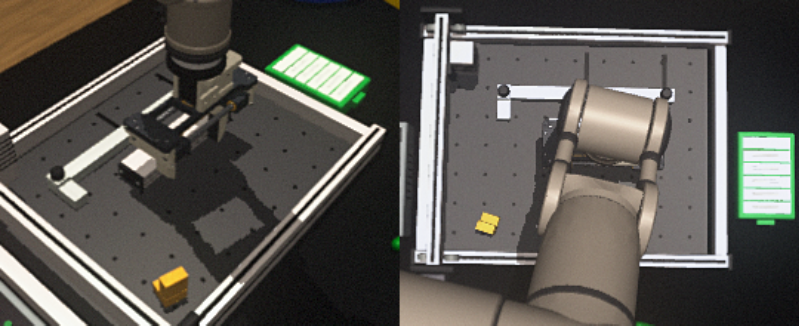

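The case is now aligned with the pusher, about 30 mm from the fence. I continue, then feel for contact.

Request:
carry_out([
  [[-0.004,0,0],0,1],
  [[-0.004,0,0],0,1],
  [[-0.004,0,0],0,1],
  [[-0.004,0,0],0,1],
  [[0,0,0],0,1],
])

```text
time: 7.35
tool_pos: [0.5946, -0.0439, 0.0437]
tool_rot: [3.142, -0.0, -3.137]
contact_force: [-2.9, 0.3, 0.9]
opening: 0.0916
grip_force: 1.4
```

Request:
carry_out([
  [[-0.002,0,0],0,1],
  [[-0.002,0,0],0,1],
])

```text
time: 7.6
tool_pos: [0.5979, -0.0439, 0.0437]
tool_rot: [3.141, -0.002, -3.137]
contact_force: [-4.6, -0.8, 2.8]
opening: 0.0919
grip_force: 2.6
```

Run:
```python
from h import *
p=robot.read_camera('side');save(p,'side4')
cv2.imwrite('pics/c4.png',cv2.resize(cv2.imread('pics/side4.png')[130:290,180:380],None,fx=3.5,fy=3.5,interpolation=cv2.INTER_CUBIC))
# where the fence foot and case top edge at flush would lie; predicted case left-end pixel columns
for n in('case_left','stop'): print(n,[(round(d['p'],2),np.round(d['at'],1),np.round(atz(p,d['at'],Z[n]),4)) for d in robot.tip_of(p,n)[:2]])
```

```text
case_left [(0.75, array([246.2, 222.9]), array([0.6416, 0.0523, 0.032 ]))]
stop [(0.62, array([215.6, 234.2]), array([0.6737, 0.1097, 0.02  ]))]
```

View pics/c4.png

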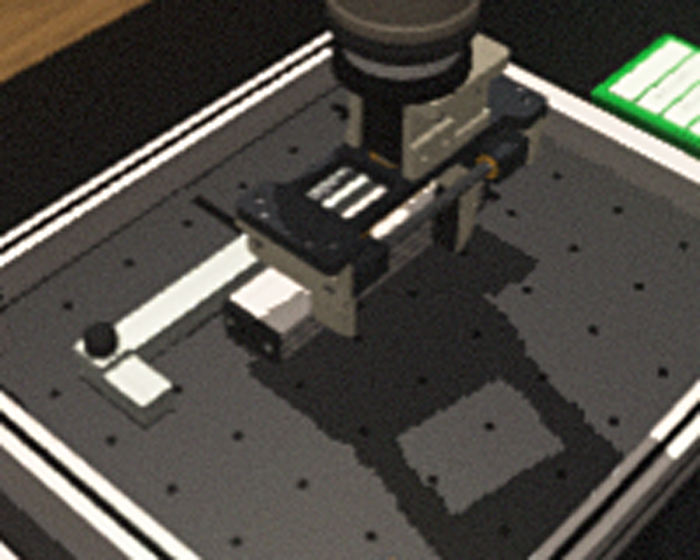

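A gap of about 20 mm to the fence still shows.

Request:
carry_out([
  [[-0.003,0,0],0,1],
  [[-0.003,0,0],0,1],
  [[-0.003,0,0],0,1],
  [[-0.003,0,0],0,1],
])

```text
time: 8.25
tool_pos: [0.6108, -0.0438, 0.0436]
tool_rot: [3.141, -0.0, -3.137]
contact_force: [-4.0, 0.4, 2.0]
opening: 0.0919
grip_force: 2.2
```

Run:
```python
from h import *
p=robot.read_camera('side')
for n in('case_left','stop','case_right'): print(n,[(round(d['p'],2),np.round(d['at'],1),np.round(atz(p,d['at'],Z[n]),4)) for d in robot.tip_of(p,n)[:2]])
```

```text
case_left [(0.71, array([237.1, 219.1]), array([0.6634, 0.0577, 0.032 ]))]
stop [(0.83, array([219.2, 235.3]), array([0.666 , 0.1066, 0.02  ]))]
case_right [(0.82, array([299.9, 171.1]), array([ 0.6691, -0.1502,  0.032 ]))]
```

Request:
carry_out([
  [[-0.001,0,0],0,1],
  [[-0.001,0,0],0,1],
])

```text
time: 8.7
tool_pos: [0.6123, -0.0438, 0.0437]
tool_rot: [3.141, -0.001, -3.137]
contact_force: [-4.5, 0.3, 1.8]
opening: 0.092
grip_force: 2.0
```

Request:
carry_out([
  [[-0.001,0,0],0,1],
  [[-0.001,0,0],0,1],
])

```text
time: 8.95
tool_pos: [0.6125, -0.0438, 0.0437]
tool_rot: [3.141, -0.005, -3.138]
contact_force: [-13.6, -1.2, 9.1]
opening: 0.0919
grip_force: 6.9
```

Contact with the fence (13.6 N, including about 4 N of sliding friction). I back off.

Request:
carry_out([
  [[0.004,0,0],0,1],
  [[0.008,0,0],0,1],
  [[0.01,0,0],0,1],
  [[0,0,-0.03],0,1],
  [[0,0,-0.03],0,1],
  [[0,-0.045,0],0,0],
  [[0,-0.045,0],0,0],
  [[0,-0.03,0],0,0],
  [[0,0,0],0,0],
])

```text
time: 10.07
tool_pos: [0.5927, -0.1661, 0.1037]
tool_rot: [-3.141, 0.001, -3.141]
contact_force: [0.2, -0.3, 0.8]
opening: 0.0562
grip_force: 0.0
```

```bash
python3 b.py top 225 140 365 200 top5 | awk '/ang (8[5-9]|9[0-5])|ang (0|1|2|17[89])/'
python3 - <<'E'
from h import *
p=robot.read_camera('side');save(p,'side5')
cv2.imwrite('pics/c5.png',cv2.resize(cv2.imread('pics/side5.png')[130:290,180:380],None,fx=3.5,fy=3.5,interpolation=cv2.INTER_CUBIC))
for n in('case_left','stop','case_right','fence'): print(n,[(round(d['p'],2),np.round(d['at'],1),np.round(atz(p,d['at'],Z[n]),4)) for d in robot.tip_of(p,n)[:2]])
E
```

```text
[345.6 170.6 345.4 155.6] [ 0.6466 -0.1455] [ 0.6849 -0.1449] [ 0.6456 -0.1447] [ 0.6837 -0.1441] ang 0.97
[271.9 178.  320.7 179.1] [0.6232 0.0391] [ 0.6234 -0.0831] [0.6223 0.039 ] [ 0.6225 -0.0826] ang 90.09
[270.4 161.9 270.3 176.9] [0.664  0.0438] [0.6259 0.0431] [0.6628 0.0437] [0.625  0.0429] ang 1.13
[245.6 160.6 273.1 161.1] [0.6657 0.1061] [0.666  0.0371] [0.6646 0.1056] [0.6649 0.037 ] ang 90.28
[292.2 157.  294.9 130.7] [ 0.6777 -0.0107] [ 0.7455 -0.0161] [ 0.6765 -0.0105] [ 0.744  -0.0159] ang 175.43
[344.4 154.5 300.6 153. ] [ 0.6877 -0.1422] [ 0.6884 -0.0315] [ 0.6865 -0.1413] [ 0.6872 -0.0313] ang 89.62
[291.9 153.1 243.1 152. ] [ 0.6877 -0.0096] [0.6874 0.1131] [ 0.6865 -0.0095] [0.6861 0.1126] ang 90.15
[365.9 135.2 352.5 165.9] [ 0.739  -0.1967] [ 0.6592 -0.1629] [ 0.7375 -0.1956] [ 0.6581 -0.162 ] ang 157.06
[351.7 192.7 355.8 179.1] [ 0.5911 -0.1616] [ 0.6259 -0.1717] [ 0.5904 -0.1607] [ 0.6249 -0.1707] ang 163.84
[347.9 175.3 342.4 188.8] [ 0.6349 -0.1516] [ 0.6002 -0.1381] [ 0.6339 -0.1507] [ 0.5994 -0.1373] ang 158.79
[320.6 182.2 298.1 181.4] [ 0.6156 -0.0831] [ 0.6162 -0.0267] [ 0.6147 -0.0826] [ 0.6153 -0.0265] ang 89.37
[319.9 188.9 328.  174.8] [ 0.5986 -0.0815] [ 0.6347 -0.1015] [ 0.5978 -0.081 ] [ 0.6338 -0.1009] ang 151.1
[265.6 163.9 246.9 163.3] [0.6586 0.0556] [0.6588 0.1027] [0.6575 0.0554] [0.6578 0.1023] ang 89.73
case_left [(0.83, array([238.5, 215.2]), array([0.6696, 0.0479, 0.032 ])), (0.19, array([220.4, 236.2]), array([0.6534, 0.1127, 0.032 ]))]
stop [(0.95, array([218.1, 233.4]), array([0.6716, 0.1047, 0.02  ]))]
case_right [(0.58, array([297.6, 170.8]), array([ 0.6738, -0.1473,  0.032 ]))]
fence [(0.55, array([253.3, 206.6]), array([6.741e-01, 6.000e-04, 2.000e-02]))]
```

View pics/c5.png

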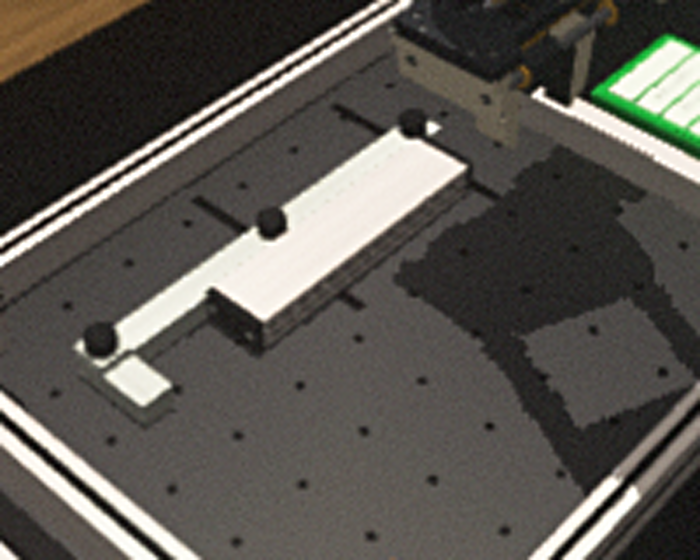

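The case is flush with the fence and the fence hasn't moved (its edges sit at the same pixels). The case's +y end is about 56 mm short of the stop, so I go behind its -y end.

Request:
carry_out([
  [[-0.02,-0.013,0],0,0],
  [[-0.02,-0.013,0],0,0],
  [[-0.011,0,0],0,0],
  [[0,0,0.02],0,0],
  [[0,0,0.02],0,0],
  [[0,0,0.014],0,0],
  [[0,0,0.006],0,0],
  [[0,0,0],0,0],
])

```text
time: 11.38
tool_pos: [0.6442, -0.1895, 0.0436]
tool_rot: [3.141, -0.0, -3.137]
contact_force: [0.6, 0.2, 0.2]
opening: 0.0003
grip_force: 0.0
```

Run:
```python
from h import *
p=robot.read_camera('side');save(p,'side6')
cv2.imwrite('pics/c6.png',cv2.resize(cv2.imread('pics/side6.png')[110:270,220:420],None,fx=3.5,fy=3.5,interpolation=cv2.INTER_CUBIC))
```

```text
(no output)
```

View pics/c6.png

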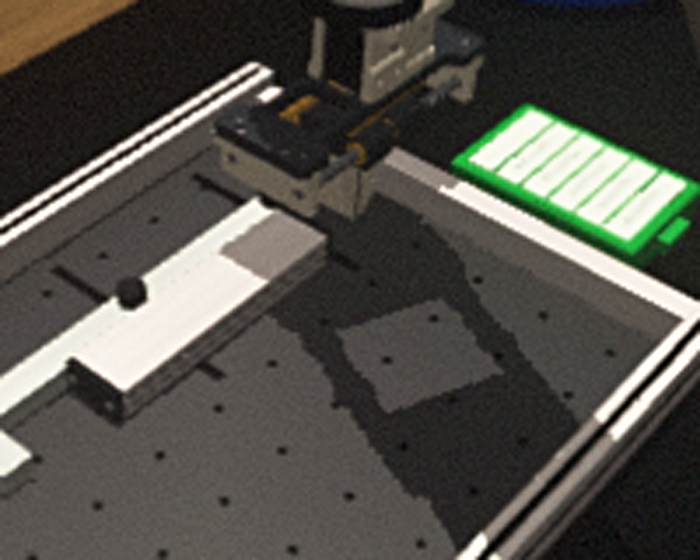

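The fingers stand just clear behind the -y end. I push +y, first to short of the stop.

Request:
carry_out([
  [[0,0.004,0],0,0],
  [[0,0.004,0],0,0],
  [[0,0.004,0],0,0],
  [[0,0.004,0],0,0],
  [[0,0.004,0],0,0],
  [[0,0.004,0],0,0],
  [[0,0.004,0],0,0],
  [[0,0.004,0],0,0],
  [[0,0.004,0],0,0],
  [[0,0.004,0],0,0],
  [[0,0.004,0],0,0],
  [[0,0.004,0],0,0],
  [[0,0.004,0],0,0],
  [[0,0.004,0],0,0],
])

```text
time: 13.18
tool_pos: [0.644, -0.1334, 0.0437]
tool_rot: [3.142, 0.0, -3.137]
contact_force: [-0.4, -3.3, 0.6]
opening: 0.0005
grip_force: 1.5
```

Run:
```python
from h import *
p=robot.read_camera('side');save(p,'side7')
cv2.imwrite('pics/c7.png',cv2.resize(cv2.imread('pics/side7.png')[130:290,180:380],None,fx=3.5,fy=3.5,interpolation=cv2.INTER_CUBIC))
for n in('case_left','stop'): print(n,[(round(d['p'],2),np.round(d['at'],1),np.round(atz(p,d['at'],Z[n]),4)) for d in robot.tip_of(p,n)[:2]])
```

```text
case_left [(0.72, array([225.7, 226.7]), array([0.6649, 0.0882, 0.032 ]))]
stop [(0.55, array([217. , 237.2]), array([0.6654, 0.1131, 0.02  ])), (0.35, array([182. , 351.8]), array([0.5212, 0.3142, 0.02  ]))]
```

View pics/c7.png

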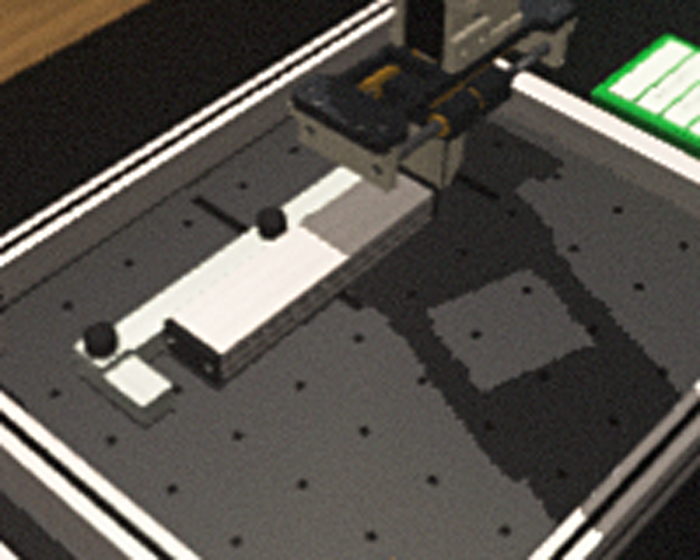

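About 20 mm to go; the case is still flush.

Request:
carry_out([
  [[0,0.003,0],0,0],
  [[0,0.003,0],0,0],
  [[0,0.003,0],0,0],
  [[0,0.003,0],0,0],
])

```text
time: 13.82
tool_pos: [0.644, -0.1216, 0.0437]
tool_rot: [-3.142, 0.0, -3.137]
contact_force: [0.8, -2.8, -0.3]
opening: 0.0005
grip_force: 1.5
```

```bash
python3 b.py top 225 140 365 200 top8 | awk '/ang (0|1|2|17[89])/'
python3 - <<'E'
from h import *
p=robot.read_camera('side')
for n in('case_left','stop'): print(n,[(round(d['p'],2),np.round(d['at'],1),np.round(atz(p,d['at'],Z[n]),4)) for d in robot.tip_of(p,n)[:2]])
E
```

```text
[246.7 179.6 243.5 162. ] [0.6175 0.1018] [0.6619 0.1112] [0.6167 0.1013] [0.6608 0.1107] ang 11.99
[315.9 169.5 303.2 210.6] [ 0.6476 -0.0709] [ 0.5432 -0.0408] [ 0.6466 -0.0704] [ 0.5427 -0.0405] ang 163.91
[315.9 199.5 320.1 184.2] [ 0.5719 -0.072 ] [ 0.6105 -0.0819] [ 0.5713 -0.0716] [ 0.6096 -0.0814] ang 165.62
[297.5 130.6 297.5 153.1] [ 0.7459 -0.0225] [ 0.688  -0.0238] [ 0.7443 -0.0223] [ 0.6868 -0.0236] ang 1.26
[293.8 151.9 294.3 130.6] [ 0.6909 -0.0144] [ 0.7457 -0.0144] [ 0.6897 -0.0143] [ 0.7441 -0.0142] ang 0.01
case_left []
stop [(0.65, array([218.4, 236. ]), array([0.6657, 0.109 , 0.02  ]))]
```

Request:
carry_out([
  [[0,0.001,0],0,0],
  [[0,0.001,0],0,0],
])

```text
time: 14.28
tool_pos: [0.644, -0.1199, 0.0437]
tool_rot: [-3.141, 0.0, -3.138]
contact_force: [0.1, -3.2, -0.1]
opening: -0.0001
grip_force: 1.5
```

Request:
carry_out([
  [[0,0.001,0],0,0],
  [[0,0.001,0],0,0],
])

```text
time: 14.52
tool_pos: [0.644, -0.1177, 0.0437]
tool_rot: [-3.142, 0.0, -3.137]
contact_force: [-0.6, -3.2, -1.1]
opening: 0.0003
grip_force: 1.5
```

Request:
carry_out([
  [[0,0.001,0],0,0],
  [[0,0.001,0],0,0],
])

```text
time: 14.78
tool_pos: [0.6439, -0.1156, 0.0437]
tool_rot: [3.141, 0.0, -3.137]
contact_force: [0.4, -3.3, 0.1]
opening: 0.0004
grip_force: 1.5
```

Request:
carry_out([
  [[0,0.0007,0],0,0],
  [[0,0.0007,0],0,0],
])

```text
time: 15.02
tool_pos: [0.6439, -0.1142, 0.0437]
tool_rot: [3.142, 0.0, -3.137]
contact_force: [0.0, -3.2, -0.9]
opening: 0.0006
grip_force: 1.5
```

Request:
carry_out([
  [[0,0.0007,0],0,0],
  [[0,0.0007,0],0,0],
])

```text
time: 15.28
tool_pos: [0.6439, -0.1128, 0.0437]
tool_rot: [3.141, 0.0, -3.137]
contact_force: [-0.2, -2.5, 0.4]
opening: 0.0008
grip_force: 1.5
```

Request:
carry_out([
  [[0,0.0007,0],0,0],
  [[0,0.0007,0],0,0],
])

```text
time: 15.52
tool_pos: [0.6439, -0.1114, 0.0437]
tool_rot: [3.142, -0.0, -3.137]
contact_force: [-0.4, -2.9, -0.7]
opening: 0.0006
grip_force: 1.5
```

Request:
carry_out([
  [[0,0.0007,0],0,0],
  [[0,0.0007,0],0,0],
])

```text
time: 15.78
tool_pos: [0.6439, -0.11, 0.0437]
tool_rot: [3.142, 0.0, -3.137]
contact_force: [0.1, -3.1, 0.0]
opening: 0.0002
grip_force: 1.5
```

Request:
carry_out([
  [[0,0.0007,0],0,0],
  [[0,0.0007,0],0,0],
])

```text
time: 16.02
tool_pos: [0.6439, -0.1087, 0.0437]
tool_rot: [3.142, 0.0, -3.137]
contact_force: [0.9, -2.5, 0.5]
opening: 0.0001
grip_force: 1.5
```

Run:
```python
from h import *
p=robot.read_camera('side');save(p,'side9')
cv2.imwrite('pics/c9.png',cv2.resize(cv2.imread('pics/side9.png')[200:270,190:290],None,fx=7,fy=7,interpolation=cv2.INTER_CUBIC))
```

```text
(no output)
```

View pics/c9.png

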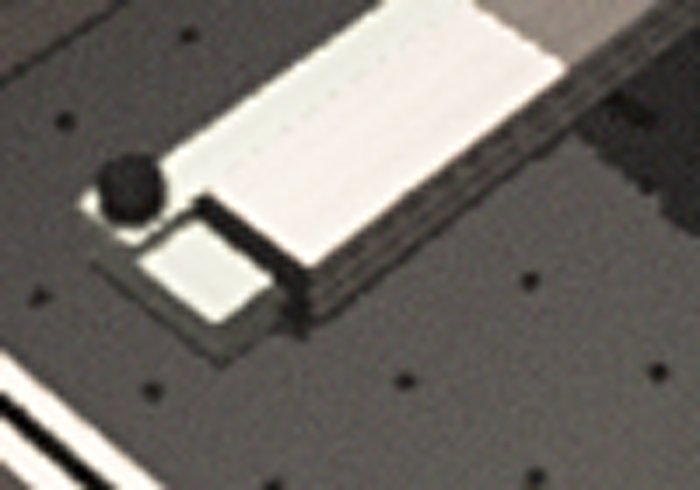

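The case's black end cap now meets the stop to within 1–2 mm; the stop is unmoved. I keep feeling.

Request:
carry_out([
  [[0,0.0007,0],0,0],
  [[0,0.0007,0],0,0],
])

```text
time: 16.32
tool_pos: [0.6439, -0.1078, 0.0437]
tool_rot: [-3.141, 0.0, -3.137]
contact_force: [-0.2, -7.1, -1.1]
opening: 0.0003
grip_force: 3.5
```

Request:
carry_out([
  [[0,0.0005,0],0,0],
  [[0,0,0],0,0],
])

```text
time: 16.58
tool_pos: [0.6439, -0.1079, 0.0437]
tool_rot: [-3.14, 0.0, -3.137]
contact_force: [-0.4, -6.9, -2.0]
opening: 0.0005
grip_force: 3.5
```

Home on the stop. I back off, clear the view, and measure the seating.

Request:
carry_out([
  [[0,-0.004,0],0,0],
  [[0,-0.01,0],0,0],
  [[0,-0.015,0],0,0],
  [[0,0,-0.03],0,0],
  [[0,0,-0.03],0,0],
  [[0.06,0,-0.02],0,0.5],
  [[0.06,0,0],0,0.5],
  [[0.06,0,0],0,0.5],
  [[0,0,0],0,0.5],
])

```text
time: 17.7
tool_pos: [0.4598, -0.1359, 0.123]
tool_rot: [3.139, -0.005, -3.139]
contact_force: [-0.1, 0.4, 0.6]
opening: 0.0359
grip_force: 0.0
```

```bash
python3 b.py top 225 140 365 200 top9 | awk '/ang (0|1|2|17[89]|8[89]|9[012])/'
python3 - <<'E'
from h import *
p=robot.read_camera('side')
for n in('case_left','case_right','stop','fence'): print(n,[(round(d['p'],2),np.round(d['at'],1),np.round(atz(p,d['at'],Z[n]),4)) for d in robot.tip_of(p,n)[:2]])
E
python3 b.py side 190 150 330 270 s9|head -40
```

```text
[248.1 177.6 320.7 179.1] [0.6228 0.0985] [ 0.6234 -0.0831] [0.6219 0.0981] [ 0.6225 -0.0826] ang 90.2
[320.6 161.9 349.4 163. ] [ 0.6672 -0.0823] [ 0.6664 -0.1552] [ 0.6661 -0.0818] [ 0.6652 -0.1543] ang 89.33
[292.3 157.  294.8 130.7] [ 0.6777 -0.0108] [ 0.7456 -0.0159] [ 0.6765 -0.0106] [ 0.744  -0.0157] ang 175.67
[344.4 154.5 300.6 153. ] [ 0.6877 -0.1422] [ 0.6885 -0.0315] [ 0.6865 -0.1413] [ 0.6872 -0.0313] ang 89.62
[321.5 178.2 321.2 163.1] [ 0.6259 -0.0852] [ 0.6641 -0.084 ] [ 0.625  -0.0847] [ 0.663  -0.0835] ang 1.81
[291.9 153.1 243.1 152.1] [ 0.6877 -0.0096] [0.6872 0.1131] [ 0.6865 -0.0095] [0.686  0.1126] ang 90.24
[345.6 165.8 328.1 165.6] [ 0.6588 -0.1456] [ 0.6583 -0.1014] [ 0.6577 -0.1448] [ 0.6572 -0.1008] ang 90.65
[279.4 180.9 244.4 180.7] [0.6163 0.0201] [0.6147 0.1076] [0.6154 0.0201] [0.6139 0.1071] ang 91.04
[320.7 182.3 298.1 181.4] [ 0.6154 -0.0833] [ 0.6162 -0.0267] [ 0.6145 -0.0827] [ 0.6154 -0.0265] ang 89.11
[346.6 151.9 346.1 136.8] [ 0.6946 -0.1478] [ 0.7334 -0.1461] [ 0.6933 -0.1469] [ 0.7319 -0.1452] ang 2.49
[349.9 166.9 349.8 188.1] [ 0.6564 -0.
[... 2193 characters left out ...]
[ 0.6969 -0.0014] [ 0.7369 -0.0008] [0.692  0.0028] [0.7316 0.0034] ang 0.89
[264.8 223.6 232.7 248.8] [0.6079 0.0318] [0.6072 0.121 ] [0.6039 0.0356] [0.6032 0.124 ] ang 90.46
[297.1 198.4 281.2 211.3] [ 0.6083 -0.0694] [ 0.6071 -0.0169] [ 0.6042 -0.0645] [ 0.6031 -0.0125] ang 91.29
[293.5 146.1 336.5 168.9] [ 0.7409 -0.209 ] [ 0.6062 -0.2096] [ 0.7356 -0.2027] [ 0.6022 -0.2033] ang 0.23
[181.4 214.9 288.2 144.5] [0.7539 0.1322] [ 0.7556 -0.2052] [0.7484 0.1351] [ 0.7501 -0.1989] ang 90.29
[220.7 253.  203.2 239.3] [0.6165 0.1434] [0.6679 0.1441] [0.6124 0.1462] [0.6633 0.1468] ang 0.76
[258.3 167.1 235.2 182.6] [ 0.747 -0.089] [ 0.7462 -0.0141] [ 0.7416 -0.0839] [ 0.7408 -0.0098] ang 90.63
```

Case side is at 90.2°, parallel to the fence and flush; stop and fence are unmoved. One gentle confirming press against the fence at the case's middle.

Request:
carry_out([
  [[-0.03,0.036,0],0,1],
  [[-0.03,0.036,0],0,1],
  [[-0.03,0.036,0],0,1],
  [[-0.035,0.035,0],0,1],
  [[0,0,0],0,1],
  [[0,0,0.03],0,1],
  [[0,0,0.03],0,1],
  [[0,0,0.019],0,1],
  [[0,0,0],0,1],
  [[-0.003,0,0],0,1],
  [[-0.003,0,0],0,1],
  [[-0.003,0,0],0,1],
  [[0,0,0],0,1],
])

```text
time: 19.68
tool_pos: [0.5986, 0.007, 0.0449]
tool_rot: [-3.142, 0.001, -3.137]
contact_force: [-0.6, 0.2, 0.4]
opening: 0.092
grip_force: 0.0
```

Request:
carry_out([
  [[-0.003,0,0],0,1],
  [[-0.003,0,0],0,1],
  [[-0.003,0,0],0,1],
  [[-0.003,0,0],0,1],
  [[0,0,0],0,1],
])

```text
time: 20.3
tool_pos: [0.6104, 0.0071, 0.0444]
tool_rot: [3.142, 0.0, -3.137]
contact_force: [-0.1, 0.1, -0.7]
opening: 0.0918
grip_force: 0.0
```

Request:
carry_out([
  [[-0.001,0,0],0,1],
  [[-0.0008,0,0],0,1],
  [[0,0,0],0,1],
])

```text
time: 20.68
tool_pos: [0.612, 0.0071, 0.0445]
tool_rot: [3.142, 0.0, -3.137]
contact_force: [0.6, 0.5, 0.2]
opening: 0.0917
grip_force: 0.0
```

Request:
carry_out([
  [[-0.0007,0,0],0,1],
  [[0,0,0],0,1],
])

```text
time: 20.92
tool_pos: [0.6122, 0.0071, 0.0445]
tool_rot: [3.141, -0.001, -3.138]
contact_force: [-2.5, -1.0, 2.8]
opening: 0.0918
grip_force: 1.3
```

Request:
carry_out([
  [[-0.0009,0,0],0,1],
  [[0,0,0],0,1],
])

```text
time: 21.18
tool_pos: [0.6123, 0.0071, 0.0444]
tool_rot: [3.141, -0.003, -3.138]
contact_force: [-6.6, -0.2, 4.7]
opening: 0.0917
grip_force: 3.2
```

Seated (6.6 N, no movement). I retreat, rise, and measure the key again.

Request:
carry_out([
  [[0.004,0,0],0,1],
  [[0.008,0,0],0,1],
  [[0.01,0,0],0,1],
  [[0,0,-0.05],0,0.5],
  [[0,0,-0.05],0,0.5],
  [[0,0,-0.06],0,0.5],
  [[0,0,0],0,0.5],
])

```text
time: 22.05
tool_pos: [0.5936, 0.0068, 0.21]
tool_rot: [-3.14, 0.011, -3.137]
contact_force: [0.4, -0.4, -1.2]
opening: 0.0561
grip_force: 0.0
```

Run:
```python
from h import *
np.set_printoptions(precision=4,suppress=True)
for i in range(3):
    t=robot.read_camera('top');s=robot.read_camera('side')
    a=robot.tip_of(t,'key_grip');b=robot.tip_of(s,'key_grip')
    for p,r in((t,a),(s,b)): print([(round(d['p'],2),np.round(d['at'],1),atz(p,d['at'],.101)[:2]) for d in r[:2]])
    for n in('control',):
        for p in(t,s): print(n,[(round(d['p'],2),atz(p,d['at'],0)[:2]) for d in robot.tip_of(p,n)[:1]])
# dark bow in side picture: project the bow's box
print('bow',[np.round(proj(s,(.477+dx,.327+dy,z)),1) for dx in(-.017,.017) for dy in(-.005,.005) for z in(.091,.115)])
print('topbow',[np.round(proj(t,(.477+dx,.327+dy,.115)),1) for dx in(-.017,.017) for dy in(-.005,.005)])
g=cv2.cvtColor(t['pixels'],cv2.COLOR_RGB2GRAY);print(g[222:244,138:162])
# control box edges, top at z .065
L=cv2.createLineSegmentDetector().detect(g)[0][:,0]
for l in L:
    m=(l[:2]+l[2:])/2
    if 125<m[0]<180 and 170<m[1]<260 and np.hypot(*(l[2:]-l[:2]))>25: print(l,atz(t,l[:2],.065)[:2],atz(t,l[2:],.065)[:2])
```

```text
[(0.72, array([161.4, 217.5]), array([0.5138, 0.2954])), (0.66, array([144.9, 233. ]), array([0.4764, 0.3328]))]
[(0.8, array([184.5, 351.6]), array([0.4777, 0.3248])), (0.28, array([383.6, 171.1]), array([ 0.4863, -0.205 ]))]
control [(0.95, array([0.5208, 0.328 ]))]
control [(0.74, array([0.5299, 0.3282]))]
[(0.41, array([148.6, 230.3]), array([0.483 , 0.3243]))]
[(0.51, array([182.8, 348.1]), array([0.4836, 0.3232]))]
control [(0.97, array([0.5272, 0.329 ]))]
control [(0.61, array([0.5229, 0.3282]))]
[(0.64, array([143. , 233.3]), array([0.4756, 0.3372]))]
[(0.49, array([180.9, 350.6]), array([0.4826, 0.3274]))]
control [(0.75, array([0.5192, 0.3287]))]
control [(0.98, array([0.5289, 0.3284]))]
bow [array([195.2, 361.6]), array([192.4, 354.1]), array([189.7, 366.6]), array([186.6, 359.2]), array([180.3, 346. ]), array([177. , 338.3]), array([174.7, 350.8]), array([171.3, 343.1])]
topbow [array([147.5, 240. ]), array([143.2, 239.9]), array([148.2, 225.3]), array([143.9, 225.2])]
[[ 66  65  66  65  68  72  63  66  66  68  66  69  72  74  67  69  74  74
   76  72  69  70  71  73]
 [ 
[... 1978 characters left out ...]
 69  69  72
   68  73  74  69  74  70]
 [ 63  61  66  66  66  70  66  65  65  68  71  71  66  69  68  74  65  74
   68  71  68  72  69  71]]
[132.5681 178.099  129.128  251.9217] [0.6109 0.38  ] [0.4307 0.3793]
[130.624  253.1634 170.662  254.2109] [0.4278 0.3755] [0.4279 0.278 ]
[173.1253 176.8553 134.3493 176.3505] [0.6162 0.2802] [0.6153 0.3758]
[136.8673 179.9178 170.6106 180.3938] [0.6066 0.3691] [0.6073 0.2859]
[132.958  248.173  135.9524 180.6395] [0.44   0.3703] [0.6048 0.3713]
[171.5068 251.9095 174.3499 179.3251] [0.4335 0.2762] [0.6102 0.2769]
[170.5354 181.8188 167.7028 249.3573] [0.6038 0.286 ] [0.4394 0.2857]
[166.8821 249.9449 134.3726 249.6052] [0.4379 0.2876] [0.4367 0.3667]
```

From its edges, the control unit's centre is (0.522, 0.328). That puts the key at (0.477, 0.328), which agrees with the bow's pixels (column 145.5, rows 226–240). Hover over it.

Request:
carry_out([
  [[0.0128,0.0357,0],0,0.5],
  [[0.0128,0.0357,0],0,0.5],
  [[0.0128,0.0357,0],0,0.5],
  [[0.0128,0.0357,0],0,0.5],
  [[0.0128,0.0357,0],0,0.5],
  [[0.0128,0.0357,0],0,0.5],
  [[0.0128,0.0357,0],0,0.5],
  [[0.0128,0.0357,0],0,0.5],
  [[0.0128,0.0357,0],0,0.5],
  [[0,0,0],0,0.5],
  [[0,0,0.03],0,0.5],
  [[0,0,0],0,0.5],
])

```text
time: 24.45
tool_pos: [0.4741, 0.3264, 0.1727]
tool_rot: [-3.139, -0.004, -3.138]
contact_force: [0.5, 0.0, -0.1]
opening: 0.0458
grip_force: 0.0
```

Request:
carry_out([
  [[-0.0025,0.0014,0],0,0.5],
  [[0,0,0.03],0,0.5],
  [[0,0,0.025],0,0.5],
  [[0,0,0.01],0,0.5],
  [[0,0,0.007],0,0.5],
  [[0,0,0],0,0.5],
  [[0,0,0],0,0.5],
])

```text
time: 25.32
tool_pos: [0.478, 0.3295, 0.1034]
tool_rot: [3.141, 0.001, -3.137]
contact_force: [-0.1, 0.1, -0.9]
opening: 0.0461
grip_force: 0.0
```

Request:
carry_out([
  [[0.001,-0.0013,0.001],0,0.5],
  [[0,0,0],0,0.25],
  [[0,0,0],0,0.15],
  [[0,0,0],0,0],
  [[0,0,0],0,0],
  [[0,0,0],0,0],
], newtons=30)

```text
time: 26.08
tool_pos: [0.4765, 0.3285, 0.1015]
tool_rot: [3.141, 0.0, -3.137]
contact_force: [0.3, 2.5, -0.8]
opening: 0.0099
grip_force: 30.0
```

Gripped (9.9 mm across the bow). Turn clockwise.

Request:
carry_out([
  [[0,0,0],0.11,0],
  [[0,0,0],0.11,0],
  [[0,0,0],0.11,0],
  [[0,0,0],0.11,0],
  [[0,0,0],0.11,0],
  [[0,0,0],0.11,0],
  [[0,0,0],0.11,0],
  [[0,0,0],0.09,0],
  [[0,0,0],0,0],
])

```text
time: 27.2
tool_pos: [0.4772, 0.3301, 0.1016]
tool_rot: [3.137, -0.001, 2.285]
contact_force: [2.3, 9.9, -5.1]
opening: 0.0098
grip_force: 30.0
```

```bash
python3 -c "
from h import *
o=robot.observe();print(o['tool_pos'],o['tool_rot'],o['torque'],o['contact_force'],o['opening'])"
```

```text
[0.47723576 0.33009118 0.10157183] [ 3.13701299e+00 -1.39809952e-03  2.28500280e+00] [ 1.63333706 -0.29768239  0.14437262] [ 2.302984    9.92586331 -5.11883449] 0.009803257154970924
```

Request:
carry_out([
  [[0,0,0],0.03,0],
  [[0,0,0],0.03,0],
  [[0,0,0],0,0],
])

```text
time: 27.58
tool_pos: [0.4773, 0.3301, 0.1016]
tool_rot: [3.137, -0.001, 2.227]
contact_force: [3.0, 10.1, -5.2]
opening: 0.0097
grip_force: 30.0
```

```bash
python3 -c "
from h import *
o=robot.observe();print(o['tool_pos'],o['tool_rot'],o['torque'],o['contact_force'],o['opening'])"
```

```text
[0.47729141 0.33011845 0.10158635] [ 3.13696886e+00 -1.25563499e-03  2.22689334e+00] [ 1.66135462 -0.4150604   0.68514564] [ 3.02355094 10.10286978 -5.17950415] 0.009710148495347612
```

Hard stop reached: the torque rose from 0.14 to 0.69 Nm. Let go, then rise straight up and clear.

Request:
carry_out([
  [[0,0,0],0,0.55],
  [[0,0,0],0,0.55],
  [[0,0,0],0,0.55],
  [[0,0,0],0,0.55],
  [[0,0,0],0,0.55],
  [[0,0,-0.02],0,0.55],
  [[0,0,-0.04],0,0.55],
  [[0,0,-0.05],0,0.55],
  [[0.04,0.04,0],0,0.55],
  [[0.04,0.04,0],0,0.55],
  [[0,0,0],0,0.55],
])

```text
time: 28.95
tool_pos: [0.4907, 0.4429, 0.2103]
tool_rot: [-3.141, -0.0, 2.229]
contact_force: [0.5, -0.5, -0.1]
opening: 0.0504
grip_force: 0.0
```

```bash
python3 b.py top 225 140 365 200 top10 | awk '/ang (0|1|2|17[89]|8[89]|9[012])/' | head -8
python3 - <<'E'
from h import *
t=robot.read_camera('top');s=robot.read_camera('side')
g=cv2.cvtColor(t['pixels'],cv2.COLOR_RGB2GRAY);print(g[224:244:2,140:156])
a=cv2.cvtColor(cv2.imread('pics/side0.png'),cv2.COLOR_BGR2GRAY);b=cv2.cvtColor(s['pixels'],cv2.COLOR_RGB2GRAY)
print('side key diff',np.abs(a.astype(int)-b)[336:376,165:200].mean(),'gauge diff',np.abs(a.astype(int)-b)[285:320,270:305].mean(),'parts',np.abs(a.astype(int)-b)[135:185,345:425].mean())
print(robot.observe()['tool_pos'],robot.observe()['contact_force'])
E
```

```text
[248.1 177.6 320.7 179.1] [0.6228 0.0985] [ 0.6235 -0.0831] [0.6219 0.0981] [ 0.6226 -0.0826] ang 90.23
[311.8 161.3 348.2 163. ] [ 0.6681 -0.0603] [ 0.6662 -0.152 ] [ 0.6669 -0.0599] [ 0.6651 -0.1512] ang 88.85
[344.4 154.5 300.6 153. ] [ 0.6878 -0.1422] [ 0.6884 -0.0315] [ 0.6865 -0.1413] [ 0.6872 -0.0313] ang 89.66
[292.3 157.  294.9 130.7] [ 0.6777 -0.0108] [ 0.7456 -0.016 ] [ 0.6765 -0.0107] [ 0.744  -0.0158] ang 175.65
[321.6 178.2 321.2 163.1] [ 0.6259 -0.0855] [ 0.6641 -0.0839] [ 0.625  -0.0849] [ 0.663  -0.0834] ang 2.28
[291.9 153.1 243.1 152. ] [ 0.6877 -0.0096] [0.6873 0.1131] [ 0.6864 -0.0095] [0.6861 0.1126] ang 90.16
[345.6 165.9 328.1 165.5] [ 0.6587 -0.1456] [ 0.6585 -0.1014] [ 0.6577 -0.1448] [ 0.6574 -0.1008] ang 90.36
[280.6 180.8 244.4 180.8] [0.6166 0.017 ] [0.6145 0.1076] [0.6157 0.017 ] [0.6137 0.1071] ang 91.29
[[ 66  69  65  70  71  63  71  70  66  72  66  67  70  69  72  72]
 [ 68  65  66  69  50  36  43  39  25  52  65  65  64  70  68  71]
 [ 66  64  69  73  37  46  85  45  26  24  48 160 225 154  83  62]
 [ 68  70  71  65  37  47  86  42  22  26  22  80 253 247 247 202]
 [ 64  68  66  83  37  51  84  42  39  26  20  98 252 242 241 245]
 [ 65  62  66  77  33  55  85  35  50  25  20  97 252 242 241 245]
 [ 64  60  67  53  30  58  85  33  24  23  23 127 251 243 247 232]
 [ 62  59  68  54  40  66  85  33  22  22  66 183 252 235 108  52]
 [ 66  64  66  68  48  45  42  24  25  34  35  34  61  65  65  68]
 [ 65  64  66  64  67  63  66  48  51  44  50  49  70  70  70  64]]
side key diff 9.377142857142857 gauge diff 13.48326530612245 parts 43.23275
[0.49112651 0.4392171  0.21110598] [ 0.01205345  0.43746354 -0.57566438]
```

Run:
```python
from h import *
t=robot.read_camera('top');a=cv2.imread('pics/top0.png')[...,::-1].astype(int)
d=np.abs(a-t['pixels']).mean(2)
print('gauge',d[238:254,219:240].mean(),'parts',d[183:245,398:438].mean(),'fence back',d[150:156,245:345].mean(),'stop',d[163:175,236:244].mean())
s=robot.read_camera('side')
for n in('gauge','parts_case'): print(n,[(round(r['p'],2),np.round(r['at'],1)) for c in(t,s) for r in robot.tip_of(c,n)[:1]])
```

```text
gauge 2.406746031746032 parts 1.6068548387096775 fence back 3.1088888888888886 stop 1.1875
gauge [(0.45, array([225.5, 246.4])), (0.72, array([286.8, 308.4]))]
parts_case [(0.87, array([411.1, 214.8])), (0.87, array([384.6, 171.2]))]
```

Everything is in place and the key is back at RUN. I hand the job in.

```bash
python3 -c "
from cell import robot
print(robot.hand_in())"
```

```text
the job is handed in; nothing more can be done
None
```

The job is handed in: the case lies flush on the fence and against the end stop, the key was turned to its START hard stop and has sprung back to RUN, and the final camera check showed the fence, stop, gauge block and green parts case unmoved.

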